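# Make up two refill kits from washed cosmetic containers

### The job

Make up the two refill kits from the washed containers on the grey mat. In the three-cell tray stand the wide jar in the big cell at the end and the dropper bottle and the roll-on in the two small cells, one in each, either way round; in the two-cell tray stand the flat oval bottle in the long cell and the mist-spray bottle in the small cell. Every container must end upright on the floor of its cell without ever being knocked over, and the square bottle and the flat soap tin, which are spare stock, and the roll of tape stay where they are.

Things in the scene. Friction and masses are not known exactly. Their poses are not given: they have to be found in the camera images.
- jar_mid (a point): Wide jar, upright: white body 54 mm across and 50 mm high under an aluminium screw lid 58 mm across and 20 mm high; 70 mm tall in all, about 70 g. The point is on its axis, half-way up; z is its upright axis.
- dropper_mid (a point): Dropper bottle, upright: round amber glass body 38 mm across and straight up to 58 mm, then a shoulder, a black collar 22 mm across and a narrow rubber bulb; 96 mm tall, about 60 g. Its mid-height is still on the straight glass. The point is on its axis, half-way up; z is its upright axis.
- rollon_mid (a point): Roll-on, upright: white round body 36 mm across and 46 mm high under a grey domed cap as wide as the body (38 mm, straight up to 80 mm); 92 mm tall, about 60 g. The point is on its axis, half-way up; z is its upright axis.
- mist_mid (a point): Mist-spray bottle, upright: straight white round body 36 mm across up to 64 mm, with a narrower clear overcap 23 mm across; 92 mm tall, about 50 g. The point is on its axis, half-way up; z is its upright axis.
- flat_mid (a point): Flat oval bottle, upright: white body 58 mm long (along its y) and 30 mm thick (along its x) up to 68 mm, with a round black flip cap 25 mm across; 90 mm tall, about 60 g. To be gripped across the 30 mm. The point is on its axis, half-way up; z is its upright axis.
- square_mid (a point): Square clear-glass bottle with an aluminium cap, 38 by 38 mm, 90 mm tall: spare stock, to be left standing on the mat. The point is on its axis, half-way up; z is its upright axis.
- tin_mid (a point): Flat oblong aluminium soap tin with rounded edges, 76 (its x) by 52 mm, 24 mm tall: spare stock, to be left on the mat (3 mm thick, all seven containers stand on it, about 100 mm apart). The point is on its axis, half-way up; z is its upright axis.
- tape_mid (a point): Roll of parcel tape lying flat on the table, 92 mm across, 48 mm high: to be left alone. The point is its centre, half-way up.
- tray3: Three-cell brown cardboard kit tray, fixed; cells in a row along its y. Outside 86 (x) by 206 mm (y); walls and dividers 4 mm thick, tops 24 mm above the table; floor 4 mm thick. Origin: centre of the underside. Cell centres (x = 0): big cell for the jar at y = -64 mm, 78 by 78 mm inside; two small cells at y = +7 and y = +67 mm, each 78 (x) by 56 mm (y) inside.
- tray2: Two-cell brown cardboard kit tray, fixed; cells in a row along its y. Outside 66 (x) by 150 mm (y); walls, divider and floor as the other tray (4 mm thick, tops at 24 mm). Origin: centre of the underside. Cell centres (x = 0): long cell at y = -30 mm, 58 (x) by 82 mm (y) inside, for the flat bottle with its length along the tray's y; small cell at y = +43 mm, 58 (x) by 56 mm (y) inside.
There are look-alikes about, which are no part of the job. What is shaped like the part that bears dropper_mid but green or red is not meant.

How it is judged (in metres and radians):
At the end, for the whole second after the job is handed in: Jar in the big cell, dropper bottle and roll-on one in each small cell of the three-cell tray; flat bottle in the long cell, mist spray in the small cell of the two-cell tray; feet within 6 mm of the floor, upright within 0.1 rad, at rest; square bottle, tin and tape within 25 mm of their start (x of jar_mid in the frame of tray3 between -0.014 and 0.014 m and y of jar_mid in the frame of tray3 between -0.078 and -0.05 m and z of jar_mid in the frame of tray3 between 0.033 and 0.045 m and (((x of dropper_mid in the frame of tray3 between -0.024 and 0.024 m and y of dropper_mid in the frame of tray3 between -0.007 and 0.021 m and z of dropper_mid in the frame of tray3 between 0.046 and 0.058 m) and (x of rollon_mid in the frame of tray3 between -0.024 and 0.024 m and y of rollon_mid in the frame of tray3 between 0.053 and 0.081 m and z of rollon_mid in the frame of tray3 between 0.044 and 0.056 m)) or ((x of dropper_mid in the frame of tray3 between -0.024 and 0.024 m and y of dropper_mid in the frame of tray3 between 0.053 and 0.081 m and z of dropper_mid in the frame of tray3 between 0.046 and 0.058 m) and (x of rollon_mid in the frame of tray3 between -0.024 and 0.024 m and y of rollon_mid in the frame of tray3 between -0.007 and 0.021 m and z of rollon_mid in the frame of tray3 between 0.044 and 0.056 m))) and x of flat_mid in the frame of tray2 between -0.018 and 0.018 m and y of flat_mid in the frame of tray2 between -0.048 and -0.012 m and z of flat_mid in the frame of tray2 between 0.043 and 0.055 m and x of mist_mid in the frame of tray2 between -0.014 and 0.014 m and y of mist_mid in the frame of tray2 between 0.029 and 0.057 m and z of mist_mid in the frame of tray2 between 0.044 and 0.056 m and angle between each of jar_mid, dropper_mid, rollon_mid, mist_mid, flat_mid's own z axis and vertical below 0.1 rad and linear speed of each of jar, dropper, rollon, mist, flat below 0.02 m/s and distance of each of square_mid, tin_mid, tape_mid from where it was at the start of the episode below 0.025 m); the robot touches nothing.
It fails at once if a container is knocked over (leans more than 0.7 rad) (angle between any of jar_mid, dropper_mid, rollon_mid, mist_mid, flat_mid, square_mid, tin_mid's own z axis and vertical above 0.7 rad).
It fails at once if the square bottle, the tin or the tape is shifted by more than 40 mm (distance of any of square_mid, tin_mid, tape_mid from where it was at the start of the episode above 0.04 m).
It also fails if it takes over 120 s, if anything falls off the work surface, if the arm or the gripper's body presses on something with over 40 N, if the wrist force passes 120 N, or if a joint passes its speed limit or range.

### The arm

A 6-joint arm with a two-finger parallel gripper is mounted at the origin on the work surface. World frame = base frame: x ahead of the robot, y to its left, z up, the work surface at z = 0. Lengths are in m, angles in degrees, forces in N, time in s.
With the tool pointing down it reaches from about 0.325 to 0.875 m from the base axis. Payload 4.4 kg.
Tool frame: the origin (TCP) lies between the finger pads; the fingertips stand 11 mm ahead of it and the grasp point (between the pads) lies 8 mm behind it; z points along the fingers, y is the line along which they close (so a half turn about z gives the same grasp; the last joint's range is limited). The gripper opens to 85 mm and grips with 20 to 120 N. Pads are 22 mm wide; open, the fingers measure 114 mm over their backs; the gripper's body (76 mm by 85 mm) begins 54 mm behind the grasp point. The pads swing forward as they close: fully open they stand 13 mm farther back than shut.
Start: joints at [-75.659, 11.837, 88.321, -0, 79.842, -8.623], TCP at [0.224, -0.529, 0.206] pointing down, gripper open.
Joint ranges: [-156.59, 156.59], [-49.26, 127.26], [12.9, 141.05], [-63.56, 243.56], [4.71, 150.69], [-161.64, 161.64]. Speed limits (degrees/s): [159.86, 159.86, 180, 180, 180, 180].

### API

Orientations are given as [roll, pitch, yaw] about the fixed x, y, z axes, in that order (R = Rz(yaw) Ry(pitch) Rx(roll)).
In Python, from bench import status, viewer, ticket gives the robot as it stands.
- The arm moves only by the tool drive_tool, never from a script. Its argument "moves" is a list of rows, each a list of 5 numbers: the closure, from 0 (fully open) to 1 (shut), then the shift along the tool's x, y, z normalised to -1 to 1, where 1 is 120 mm, then the turn about the tool's z normalised to -1 to 1, where 1 is 360 degrees. A call has 1 to 5 rows; each row shifts and turns the commanded pose from where the row before left it, along the tool's axes as they then stand; what a row does not reach is not made up. A row lasts 1/8 s, in which the tool goes at most 62.5 mm and 10.7 degrees, less where a joint would pass 70% of its speed; a pose out of reach is approached as far as the arm can. A call with a number of a shift or a turn outside -1 to 1 is refused whole. A call with a gripper value outside its range is refused whole. The fingers move at their own pace and stop on an object; "force" is the grip in N (left out, the last holds). Time passes only in rows, so rows that do not move let the fingers close. It gives the time, the measured TCP pose, the force, the opening and the grip force at its end, in the units of the state.
- status.observe(): the state, without advancing time (a new reading comes with each control period).
- viewer.snapshot(name): name is "side" or "top" or "wrist"; returns the picture (480x640x3 uint8, red, green, blue); there is no depth.
- viewer.camera_info(name): a dict with "vfov" (degrees; the focal length in pixels is half the picture's height over the tangent of half this angle, whatever the lens; pixels are square), "cx", "cy" (the principal point, pixels), "dist_coeffs" ([k1, k2, p1, p2, k3] as OpenCV has them; the pictures are not rectified), "R" (3x3) and "t" (3): a world point X has camera coordinates R X + t. Camera axes: x right, y down, z forward; pixel columns grow to the right and rows downward; lengths in m; the calibration is good to about 2 mm. A picture is of the moment at which its call begins: read the wrist's pose just before it. camera_info takes no time and is no camera call; for the wrist camera it gives the pose at the moment of the call.
- ticket.finish_job(): hands the job in; it is judged then, once.
The state is a dict: "t": time; "joint_positions": joint angles; "qvel": joint speeds; "tau": joint torques, N m; "tcp_pos": TCP position; "orientation": TCP orientation; "ft_force": force on the tool from outside, world axes, zero at the start; "torque": the same for the moment, N m; "gripper_width": finger opening in m; "grip_force": force on a finger pad.
Only numpy, scipy, OpenCV 4.12 (cv2) and the standard library are available. Lean on these libraries where they do the work, as an engineer would, in place of code of your own. Each camera call takes 0.05 s, during which the arm holds its last target. There are 200 camera calls.

## Working session

There is one attempt and no reset: what is moved stays moved. The work goes in short steps, Python scripts to look and compute and a tool call to move; the robot and the scene stay as the last step left them, time stands still between calls to the robot, and variables do not carry over. Pictures are saved under pics/ and viewed, at most 14 in all, crops included, and the job is handed in when it is done.

Besides the shell and the picture viewer there is one more tool, called after "Request:" as name(argument=value, ...) on one line, values as JSON. drive_tool: Moves the arm, as the interface text tells. Its arguments: {"type":"object","properties":{"moves":{"type":"array"},"force":{"type":"number"}},"required":["moves"]}

```bash
mkdir -p pics
python3 - <<'E'
from bench import status, viewer
import cv2
s=status.observe(); print(s)
for n in("top","side"):
    cv2.imwrite(f"pics/{n}0.png",viewer.snapshot(n)[:,:,::-1]); print(n,viewer.camera_info(n))
E
```

```text
{'t': 0.0, 'joint_positions': array([-7.56585630e+01,  1.18849558e+01,  8.84044436e+01, -1.77643025e-03,
        7.98423892e+01, -8.62463333e+00]), 'qvel': array([ 0.08221803, -0.01049471, -0.01879243, -0.04951365, -0.03042302,
        0.01474266]), 'tau': array([ 6.24965492e-05, -3.83035827e+01, -2.91595674e+01, -2.57900274e-04,
        1.03425447e-02, -2.82431081e-06]), 'tcp_pos': array([ 0.2241173 , -0.52863806,  0.20462178]), 'orientation': array([-1.79869439e+02, -1.80349743e-02,  2.29663651e+01]), 'ft_force': array([ 0.34915969, -0.03798055, -0.81992572]), 'torque': array([0.0479627 , 0.00682875, 0.00174374]), 'grip_force': 0.0, 'gripper_width': 0.08550189823138094}
top {'vfov': 54.13813058351725, 'cx': 316.37146261301615, 'cy': 240.25820994961268, 'dist_coeffs': array([-0.07210543,  0.        ,  0.        ,  0.        ,  0.        ]), 'R': array([[ 1.60420803e-04, -9.99274717e-01,  3.80790490e-02],
       [-9.95088589e-01, -3.92889579e-03, -9.89103829e-02],
       [ 9.89882535e-02, -3.78761599e-02, -9.94367499e-01]]), 't': array([-0.06345763,  0.6081527 ,  0.7315812 ])}
side {'vfov': 43.90763281432142, 'cx': 333.6841163148069, 'cy': 233.9437871541146, 'dist_coeffs': array([-0.02137196,  0.        ,  0.        ,  0.        ,  0.        ]), 'R': array([[-0.99555575, -0.09371424, -0.00929414],
       [-0.04274882,  0.53764821, -0.84208487],
       [ 0.08391233, -0.83794513, -0.53926495]]), 't': array([0.58709824, 0.09504479, 0.87989395])}
```

View pics/top0.png

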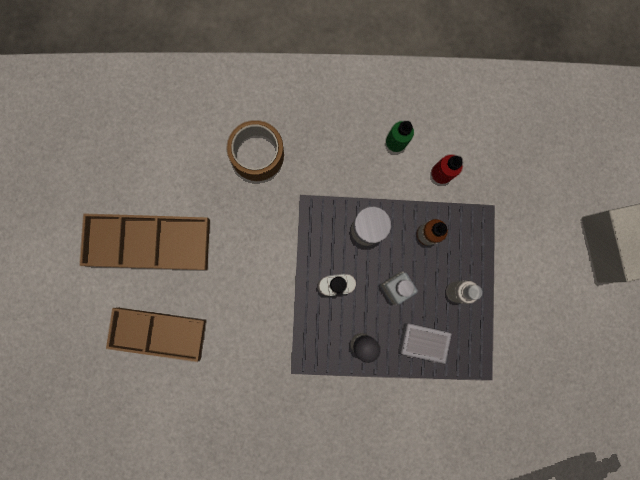

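View pics/side0.png

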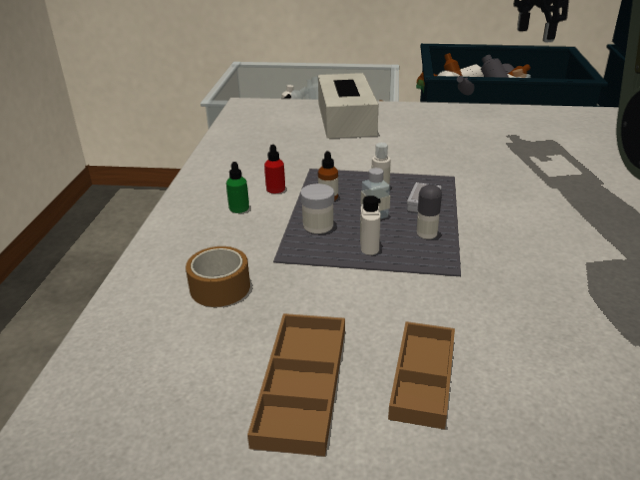

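The top view shows the jar at (373,226), dropper (437,231), flat (338,286), square (400,288), mist (468,293), roll-on (367,348) and tin (426,343). Tray3 is at (145,242) and tray2 at (157,334). I'll zoom in on both halves.

Run:
```python
import cv2
a=cv2.imread("pics/top0.png")
cv2.imwrite("pics/c1.png",cv2.resize(a[190:385,290:500],None,fx=3,fy=3,interpolation=cv2.INTER_CUBIC))
cv2.imwrite("pics/c2.png",cv2.resize(a[205:370,75:215],None,fx=3.5,fy=3.5,interpolation=cv2.INTER_CUBIC))
```

```text
(no output)
```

View pics/c1.png

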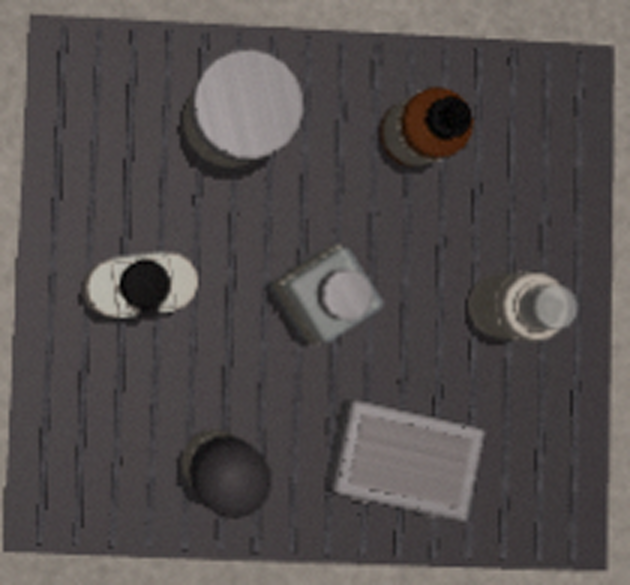

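View pics/c2.png

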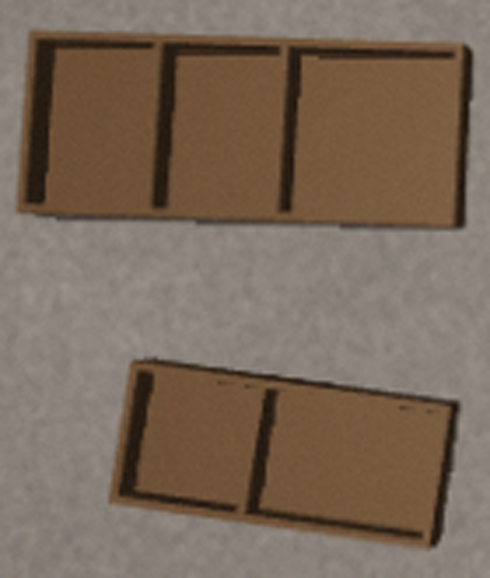

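Crop pixels: jar lid top (248,105), dropper bulb (450,117), flat cap (145,286), mist cap (550,305), roll-on dome (231,476). Tray rims are clear, with the large cells on the image's right, so both tray y axes are close to world y.

```bash
cat > h.py <<'E'
import numpy as np, cv2
from bench import status, viewer
def K(i):
    f=240/np.tan(np.radians(i["vfov"]/2)); return np.array([[f,0,i["cx"]],[0,f,i["cy"]],[0,0,1]])
def plane(i,px,z):
    p=cv2.undistortPoints(np.array([[px]],float),K(i),i["dist_coeffs"])[0,0]
    d=i["R"].T@[p[0],p[1],1]; c=-i["R"].T@i["t"]
    return c+d*(z-c[2])/d[2]
def proj(i,X):
    return cv2.projectPoints(np.array(X,float).reshape(-1,3),cv2.Rodrigues(i["R"])[0],i["t"],K(i),i["dist_coeffs"])[0][:,0]
def go(x,y,z=None,yaw=None):
    "tool-frame shift (mm) and turn (deg) from the measured pose to the wanted one"
    s=status.observe(); p=s["tcp_pos"]; w=np.radians(s["orientation"][2])
    d=np.array([x,y])-p[:2]
    print("tcp",p.round(4),"rpy",s["orientation"].round(1),"t",s["t"])
    print("sx %.3f sy %.3f sz %.3f turn %.4f (norm)"%((d@[np.cos(w),np.sin(w)])/.12,(d@[np.sin(w),-np.cos(w)])/.12,0 if z is None else (p[2]-z)/.12,0 if yaw is None else -(yaw-s["orientation"][2])/360))
E
python3 - <<'E'
from h import *
i=viewer.camera_info("top")
c1=lambda u,v:(290+(u+.5)/3-.5,190+(v+.5)/3-.5)
c2=lambda u,v:(75+(u+.5)/3.5-.5,205+(v+.5)/3.5-.5)
for n,u,v,z in [("jar",248,105,.073),("drop body",437,122,.061),("drop bulb",450,117,.098),("flat cap",145,286,.093),("flatL",88,290,.071),("flatR",198,278,.071),("mist body",539,305,.067),("mist cap",550,305,.095),("roll",231,476,.083),("square cap",345,294,.093),("tin",409,460,.027)]:
    print(n,plane(i,c1(u,v),z)[:2].round(4))
for n,cs in [("tray3",[(30,32),(464,45),(458,227),(20,212)]),("tray2",[(133,360),(456,403),(432,546),(110,500)])]:
    P=np.array([plane(i,c2(*c),.024)[:2] for c in cs])
    e=P[0]-P[1]+P[3]-P[2]
    print(n,P.mean(0).round(4),"yaw",np.degrees(np.arctan2(-e[0],e[1])).round(2),[np.linalg.norm(P[k]-P[k-1]).round(4) for k in range(4)])
    ex=P[0]-P[3]+P[1]-P[2]; print(np.degrees(np.arctan2(ex[1],ex[0])))
E
```

```text
jar [ 0.6288 -0.1474]
drop body [ 0.6219 -0.2501]
drop bulb [ 0.62   -0.2458]
flat cap [ 0.5356 -0.092 ]
flatL [ 0.5337 -0.0647]
flatR [ 0.5398 -0.121 ]
mist body [ 0.5254 -0.3003]
mist cap [ 0.5256 -0.2957]
roll [ 0.4413 -0.1354]
square cap [ 0.5315 -0.1918]
tin [ 0.4416 -0.2407]
tray3 [0.6061 0.2199] yaw -1.6 [np.float64(0.0848), np.float64(0.2057), np.float64(0.0852), np.float64(0.2054)]
-0.47155255803182466
tray2 [0.4569 0.1966] yaw -7.35 [np.float64(0.0646), np.float64(0.1512), np.float64(0.0657), np.float64(0.1501)]
-8.238494380796922
```

Sizes agree with the given dimensions. First I turn the tool to yaw 90, then tool x = world +y and tool y = world +x.

Request:
drive_tool(moves=[[0.25, 0, 0, 0, -0.0266], [0.25, 0, 0, 0, -0.0266], [0.25, 0, 0, 0, -0.0266], [0.25, 0, 0, 0, -0.0266], [0.25, 0, 0, 0, -0.0266]], force=30)

```text
t: 0.72
tcp_pos: [0.2242, -0.5289, 0.2051]
orientation: [-180.0, -0.1, 71.2]
ft_force: [-0.7, -0.1, 0.6]
gripper_width: 0.0639
grip_force: 0.0
```

Request:
drive_tool(moves=[[0.25, 0, 0, 0, -0.0266], [0.25, 0, 0, 0, -0.0266], [0.25, 0.23, 0.3, 0, 0], [0.25, 0.23, 0.3, 0, 0], [0.25, 0.23, 0.3, 0, 0]])

```text
t: 1.35
tcp_pos: [0.333, -0.4455, 0.2052]
orientation: [-180.0, -0.1, 90.0]
ft_force: [0.1, 0.3, -0.1]
gripper_width: 0.064
grip_force: 0.0
```

Request:
drive_tool(moves=[[0.25, 0.23, 0.3, 0, 0], [0.25, 0.23, 0.3, 0, 0], [0.25, 0.23, 0.3, 0, 0], [0.25, 0.23, 0.3, 0, 0], [0.25, 0, 0, 0, 0]])

```text
t: 1.98
tcp_pos: [0.4781, -0.3338, 0.2051]
orientation: [-180.0, -0.1, 90.3]
ft_force: [-0.7, -1.4, -0.1]
gripper_width: 0.0642
grip_force: 0.0
```

Run:
```python
from h import *
go(.5255,-.298,.048,90); print(status.observe()["gripper_width"])
i=viewer.camera_info("wrist"); cv2.imwrite("pics/w1.png",viewer.snapshot("wrist")[:,:,::-1])
np.savez("w1.npz",**i)
print(proj(i,[[.5255,-.298,.095],[.621,-.248,.099],[.5315,-.1918,.093],[.6288,-.1474,.073]]))
```

```text
tcp [ 0.4781 -0.3338  0.2051] rpy [-1.80e+02 -1.00e-01  9.03e+01] t 1.975
sx 0.296 sy 0.396 sz 1.309 turn 0.0007 (norm)
0.06418488324589654
[[386.23072598 169.78011699]
 [541.62526605  93.12329834]
 [405.48339023  -5.54918585]
 [559.01915631 -75.52488987]]
```

View pics/w1.png

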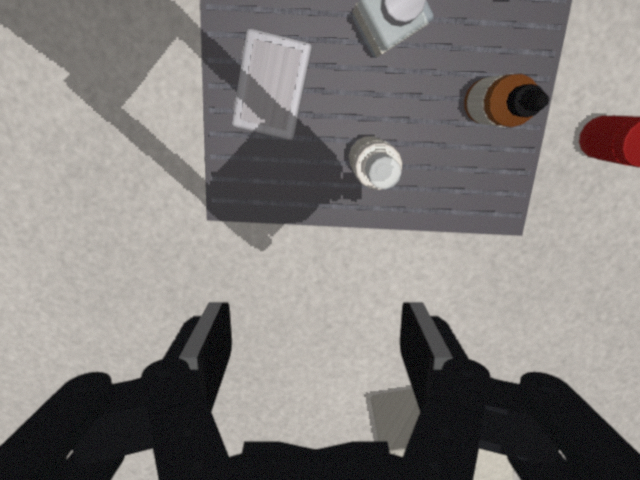

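The mist cap shows at (382,170) against a predicted (386,170), and the dropper bulb at (536,98) against (542,93). That's within a few mm; I'll average.

Run:
```python
from h import *
i=np.load("w1.npz")
for n,p,z in [("mist cap",(382,171),.095),("mist shoulder",(378,163),.067),("bulb tip",(538,98.5),.097),("drop shoulder",(515,100),.061),("sq cap",(404,5),.093)]: print(n,plane(i,p,z).round(4))
```

```text
mist cap [ 0.5227 -0.2988  0.095 ]
mist shoulder [ 0.524  -0.2974  0.067 ]
bulb tip [ 0.6203 -0.2512  0.097 ]
drop shoulder [ 0.6223 -0.252   0.061 ]
sq cap [ 0.531  -0.1975  0.093 ]
```

Request:
drive_tool(moves=[[0.25, 0.14, 0.19, 0.2, 0], [0.25, 0.13, 0.19, 0.2, 0], [0.25, 0, 0, 0, 0]])

```text
t: 2.4
tcp_pos: [0.5202, -0.3026, 0.1547]
orientation: [-179.7, -0.2, 90.0]
ft_force: [-0.6, 0.9, 0.4]
gripper_width: 0.0641
grip_force: 0.0
```

Run:
```python
from h import *
go(.5245,-.2985,.048,90)
```

```text
tcp [ 0.5202 -0.3026  0.1547] rpy [-179.7   -0.2   90. ] t 2.4
sx 0.034 sy 0.036 sz 0.889 turn 0.0001 (norm)
```

Request:
drive_tool(moves=[[0.25, 0.03, 0.025, 0.3, 0], [0.25, 0, 0, 0.3, 0], [0.25, 0, 0, 0.2, 0], [0.25, 0, 0, 0.09, 0], [0.25, 0, 0, 0, 0]])

```text
t: 3.02
tcp_pos: [0.5242, -0.3011, 0.0511]
orientation: [-180.0, -0.0, 89.9]
ft_force: [-0.0, -0.8, 0.5]
gripper_width: 0.0645
grip_force: 0.0
```

Request:
drive_tool(moves=[[0.9, 0, 0, 0, 0], [0.9, 0, 0, 0, 0], [0.9, 0, 0, 0, 0], [0.9, 0, 0, 0, 0]])

```text
t: 3.52
tcp_pos: [0.5257, -0.301, 0.0525]
orientation: [179.9, 0.1, 90.0]
ft_force: [-0.6, -0.4, 5.5]
gripper_width: 0.0214
grip_force: 29.6
```

It gripped at 21 mm wide, which is the overcap; the pads sit higher than nominal at this opening. I'll release, go lower and grip the body.

Request:
drive_tool(moves=[[0.25, 0, 0, 0, 0], [0.25, 0, 0, 0, 0], [0.25, 0, 0, 0.07, 0], [0.25, 0.01, 0, 0.05, 0], [0.25, 0, 0, 0, 0]])

```text
t: 4.15
tcp_pos: [0.524, -0.2982, 0.0352]
orientation: [-179.9, -0.1, 90.0]
ft_force: [0.4, -0.1, -0.2]
gripper_width: 0.0642
grip_force: 0.0
```

Request:
drive_tool(moves=[[0.9, 0, 0, 0, 0], [0.9, 0, 0, 0, 0], [0.9, 0, 0, 0, 0], [0.9, 0, 0, 0, 0]])

```text
t: 4.65
tcp_pos: [0.5254, -0.2994, 0.037]
orientation: [179.9, 0.0, 90.0]
ft_force: [-0.2, -0.2, 1.1]
gripper_width: 0.0334
grip_force: 30.0
```

Request:
drive_tool(moves=[[0.9, 0, 0, 0.0, 0], [0.9, 0, 0, -0.3, 0], [0.9, 0, 0, -0.4, 0], [0.9, 0, 0, -0.3, 0], [0.9, 0, 0, 0, 0]])

```text
t: 5.28
tcp_pos: [0.5271, -0.3007, 0.1605]
orientation: [179.6, 0.3, 90.0]
ft_force: [0.5, -1.3, -0.7]
gripper_width: 0.0336
grip_force: 30.0
```

Request:
drive_tool(moves=[[0.9, 0.2, 0, 0, 0], [0.9, 0.4, -0.05, 0, 0], [0.9, 0.4, -0.05, 0, 0], [0.9, 0.4, -0.05, 0, 0], [0.9, 0.4, -0.05, 0, 0]])

```text
t: 5.9
tcp_pos: [0.4982, -0.0796, 0.1539]
orientation: [-179.7, -0.1, 90.0]
ft_force: [0.3, -0.3, -0.3]
gripper_width: 0.0333
grip_force: 30.0
```

Request:
drive_tool(moves=[[0.9, 0.4, -0.05, 0, 0], [0.9, 0.4, -0.05, 0, 0], [0.9, 0.4, -0.05, 0, 0], [0.9, 0.4, -0.05, 0, 0], [0.9, 0.4, -0.05, 0, 0]])

```text
t: 6.52
tcp_pos: [0.4676, 0.1591, 0.154]
orientation: [-179.7, 0.0, 90.0]
ft_force: [1.0, 0.2, -0.7]
gripper_width: 0.0336
grip_force: 30.0
```

Request:
drive_tool(moves=[[0.9, 0.4, -0.05, 0, 0], [0.9, 0.2, 0, 0, 0.021], [0.9, 0, 0, 0, 0], [0.9, 0, 0, 0, 0]])

```text
t: 7.02
tcp_pos: [0.4633, 0.2284, 0.155]
orientation: [-179.8, 0.1, 82.5]
ft_force: [0.5, -0.2, -0.4]
gripper_width: 0.0335
grip_force: 30.0
```

Run:
```python
from h import *
go(.4627,.2392,.040,82.3); print(status.observe()["gripper_width"])
a=viewer.snapshot("top")[:,:,::-1]
cv2.imwrite("pics/t2.png",a); cv2.imwrite("pics/t2c.png",cv2.resize(a[190:390,60:260],None,fx=3,fy=3))
```

```text
tcp [0.4633 0.2284 0.155 ] rpy [-1.798e+02  1.000e-01  8.250e+01] t 7.025
sx 0.088 sy -0.016 sz 0.958 turn 0.0007 (norm)
0.03346399647837159
```

View pics/t2c.png

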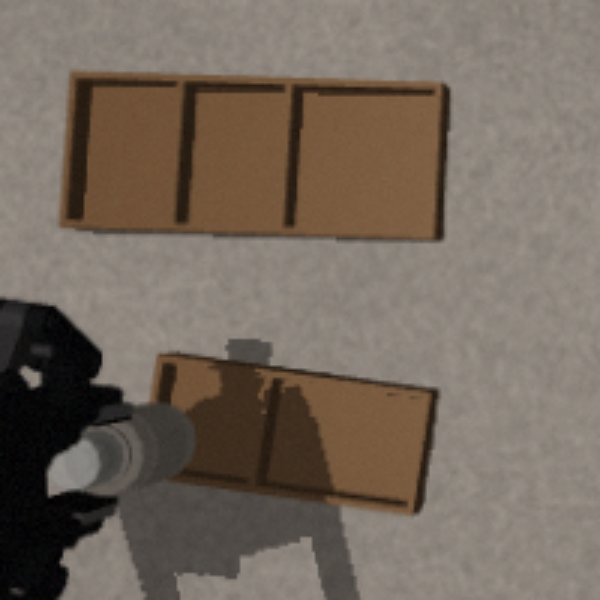

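The mist bottle is held upright beside the gripper, over the small cell of tray2. I'll correct and lower it.

Request:
drive_tool(moves=[[0.9, 0.088, -0.016, 0, 0], [0.9, 0, 0, 0.35, 0], [0.9, 0, 0, 0.35, 0], [0.9, 0, 0, 0.15, 0], [0.9, 0, 0, 0.05, 0]])

```text
t: 7.7
tcp_pos: [0.4641, 0.2394, 0.0478]
orientation: [-179.9, 0.0, 82.4]
ft_force: [0.9, 0.4, -0.8]
gripper_width: 0.0338
grip_force: 30.0
```

Request:
drive_tool(moves=[[0.9, 0, 0, 0.04, 0], [0.9, 0, 0, 0.02, 0], [0.9, 0, 0, 0, 0]])

```text
t: 8.07
tcp_pos: [0.4651, 0.2399, 0.0422]
orientation: [179.9, -0.0, 82.4]
ft_force: [-0.9, -0.6, -0.0]
gripper_width: 0.0337
grip_force: 30.0
```

Request:
drive_tool(moves=[[0.9, 0, 0, 0.018, 0], [0.9, 0, 0, 0.012, 0], [0.9, 0, 0, 0, 0]])

```text
t: 8.45
tcp_pos: [0.4647, 0.2398, 0.038]
orientation: [180.0, -0.0, 82.4]
ft_force: [0.1, -0.0, 0.8]
gripper_width: 0.0337
grip_force: 30.2
```

Request:
drive_tool(moves=[[0.25, 0, 0, 0, 0], [0.25, 0, 0, 0, 0], [0.25, 0, 0, -0.35, 0], [0.25, 0, 0, -0.5, 0], [0.25, 0, 0, -0.35, -0.0211]])

```text
t: 9.07
tcp_pos: [0.4653, 0.2399, 0.1845]
orientation: [179.8, -0.0, 90.2]
ft_force: [0.3, 0.7, -0.6]
gripper_width: 0.0638
grip_force: 0.0
```

Request:
drive_tool(moves=[[0.25, -0.4, 0.075, 0, 0], [0.25, -0.4, 0.075, 0, 0], [0.25, -0.4, 0.075, 0, 0], [0.25, -0.4, 0.075, 0, 0], [0.25, -0.4, 0.075, 0, 0]])

```text
t: 9.7
tcp_pos: [0.5097, -0.0018, 0.1819]
orientation: [180.0, -0.0, 90.0]
ft_force: [0.5, -0.1, -0.1]
gripper_width: 0.0638
grip_force: 0.0
```

Request:
drive_tool(moves=[[0.25, -0.4, 0.075, 0, 0], [0.25, -0.4, 0.075, 0, 0], [0.25, -0.4, 0.075, 0, -0.01], [0.25, -0.2, 0, 0, -0.01], [0.25, 0, 0, 0, 0]])

```text
t: 10.32
tcp_pos: [0.5381, -0.1699, 0.1815]
orientation: [-180.0, -0.0, 97.0]
ft_force: [0.1, 0.3, 0.3]
gripper_width: 0.0641
grip_force: 0.0
```

Run:
```python
from h import *
go(.536,-.0925,.035,96.2)
i=viewer.camera_info("wrist"); np.savez("w2.npz",**i); a=viewer.snapshot("wrist")[:,:,::-1]; cv2.imwrite("pics/w2.png",a)
print(proj(i,[[.536,-.0925,.093],[.5352,-.0645,.071],[.5398,-.121,.071],[.6288,-.1474,.073]]))
```

```text
tcp [ 0.5381 -0.1699  0.1815] rpy [-180.   -0.   97.] t 10.325
sx 0.642 sy 0.062 sz 1.221 turn 0.0023 (norm)
[[328.78250226 105.96999374]
 [332.27977323  59.23052144]
 [327.69663631 150.49895518]
 [449.7401094  205.08591381]]
```

View pics/w2.png

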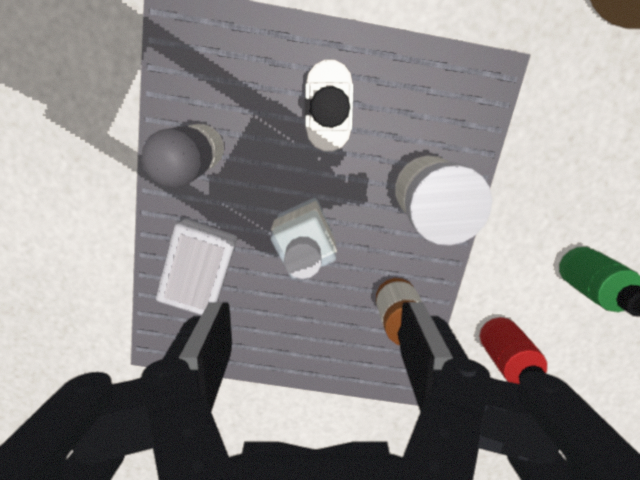

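The flat cap sits at (330,106), as predicted, and its long axis is vertical in the image, so yaw 97 aligns. The jar lid at (451,205) also matches. Moving in to grasp.

Request:
drive_tool(moves=[[0.25, 0.32, 0.03, 0, 0], [0.25, 0.32, 0.03, 0.2, 0], [0.25, 0, 0, 0.3, 0], [0.25, 0, 0, 0.3, 0], [0.25, 0, 0, 0.25, 0]])

```text
t: 11.0
tcp_pos: [0.5348, -0.089, 0.0545]
orientation: [-179.9, -0.1, 97.3]
ft_force: [-0.4, 0.4, 0.2]
gripper_width: 0.0641
grip_force: 0.0
```

Request:
drive_tool(moves=[[0.25, 0, 0, 0.12, 0], [0.25, 0, 0, 0.03, 0], [0.25, 0, 0, 0, 0]])

```text
t: 11.38
tcp_pos: [0.5365, -0.0911, 0.0387]
orientation: [179.9, 0.0, 97.2]
ft_force: [0.3, 0.7, 1.3]
gripper_width: 0.0639
grip_force: 0.0
```

Request:
drive_tool(moves=[[0.9, 0, 0, 0, 0], [0.9, 0, 0, 0, 0], [0.9, 0, 0, 0, 0], [0.9, 0, 0, 0, 0]])

```text
t: 11.88
tcp_pos: [0.5368, -0.0915, 0.039]
orientation: [179.9, 0.1, 97.2]
ft_force: [0.3, -0.3, 4.6]
gripper_width: 0.0293
grip_force: 30.2
```

Request:
drive_tool(moves=[[0.9, 0, 0, -0.2, 0], [0.9, 0, 0, -0.4, 0], [0.9, 0, 0, -0.4, 0], [0.9, 0, 0, -0.1, 0.02], [0.9, 0, 0, 0, 0]])

```text
t: 12.5
tcp_pos: [0.5363, -0.0914, 0.1708]
orientation: [179.9, 0.0, 90.1]
ft_force: [0.0, 0.5, -0.6]
gripper_width: 0.0288
grip_force: 29.9
```

Request:
drive_tool(moves=[[0.9, 0.35, -0.12, 0, 0], [0.9, 0.4, -0.12, 0, 0], [0.9, 0.4, -0.12, 0, 0], [0.9, 0.4, -0.12, 0, 0], [0.9, 0.35, -0.12, 0, 0]])

```text
t: 13.12
tcp_pos: [0.4613, 0.1382, 0.1677]
orientation: [-179.8, 0.0, 90.2]
ft_force: [0.3, 0.5, -0.6]
gripper_width: 0.029
grip_force: 29.9
```

Request:
drive_tool(moves=[[0.9, 0.25, -0.1, 0, 0.0107], [0.9, 0, 0, 0, 0.0107], [0.9, 0, 0, 0, 0], [0.9, 0, 0, 0, 0]])

```text
t: 13.62
tcp_pos: [0.4509, 0.1664, 0.1687]
orientation: [-179.9, 0.0, 82.4]
ft_force: [-0.6, 0.1, -0.4]
gripper_width: 0.0293
grip_force: 29.9
```

Run:
```python
from h import *
go(.4529,.1669,.040,82.3); print(status.observe()["gripper_width"])
```

```text
tcp [0.4509 0.1664 0.1687] rpy [-179.9    0.    82.4] t 13.625
sx 0.006 sy 0.016 sz 1.073 turn 0.0003 (norm)
0.029332130321996316
```

Request:
drive_tool(moves=[[0.9, 0.006, 0.016, 0.25, 0], [0.9, 0, 0, 0.35, 0], [0.9, 0, 0, 0.3, 0], [0.9, 0, 0, 0.1, 0], [0.9, 0, 0, 0, 0]])

```text
t: 14.25
tcp_pos: [0.4532, 0.1668, 0.0493]
orientation: [-179.9, 0.0, 82.3]
ft_force: [-0.4, 1.1, 0.5]
gripper_width: 0.0292
grip_force: 29.9
```

Request:
drive_tool(moves=[[0.9, 0, 0, 0.03, 0], [0.9, 0, 0, 0.02, 0], [0.9, 0, 0, 0, 0]])

```text
t: 14.62
tcp_pos: [0.454, 0.1674, 0.0444]
orientation: [179.9, -0.0, 82.3]
ft_force: [-0.6, -0.7, -0.3]
gripper_width: 0.0288
grip_force: 29.9
```

Request:
drive_tool(moves=[[0.9, 0, 0, 0.02, 0], [0.9, 0, 0, 0.015, 0], [0.9, 0, 0, 0, 0]])

```text
t: 15.0
tcp_pos: [0.4538, 0.1674, 0.04]
orientation: [180.0, -0.0, 82.3]
ft_force: [0.2, -0.7, 2.4]
gripper_width: 0.0287
grip_force: 30.3
```

Request:
drive_tool(moves=[[0.3, 0, 0, 0, 0], [0.3, 0, 0, 0, 0], [0.3, 0, 0, -0.35, 0], [0.3, 0, 0, -0.5, 0], [0.3, 0, 0, -0.35, -0.0214]])

```text
t: 15.62
tcp_pos: [0.4543, 0.1674, 0.1861]
orientation: [179.8, -0.0, 90.2]
ft_force: [0.1, 0.6, -0.1]
gripper_width: 0.06
grip_force: 0.0
```

Request:
drive_tool(moves=[[0.3, -0.4, 0, 0, 0], [0.3, -0.4, 0, 0, 0], [0.3, -0.4, 0, 0, 0], [0.3, -0.4, -0.05, 0, 0], [0.3, -0.4, -0.05, 0, 0]])

```text
t: 16.25
tcp_pos: [0.4413, -0.0742, 0.1835]
orientation: [180.0, 0.0, 90.0]
ft_force: [0.7, 0.5, 1.0]
gripper_width: 0.0598
grip_force: 0.0
```

Request:
drive_tool(moves=[[0.3, -0.3, 0, 0, 0], [0.3, -0.2, 0, 0, 0], [0.3, 0, 0, 0, 0], [0.3, 0, 0, 0, 0]])

```text
t: 16.75
tcp_pos: [0.4415, -0.1321, 0.1833]
orientation: [-180.0, -0.0, 90.0]
ft_force: [0.6, 0.8, -0.3]
gripper_width: 0.0598
grip_force: 0.0
```

Run:
```python
from h import *
i=np.load("w2.npz")
for z in(.075,.083): print(plane(i,(172,157),z),plane(viewer.camera_info("top"),(366.8,348.5),z))
print(plane(i,(451,205),.073))
go(.4413,-.1354,.045,90); print(status.observe()["gripper_width"])
a=viewer.snapshot("top")[:,:,::-1]
cv2.imwrite("pics/t3c.png",cv2.resize(a[190:390,60:260],None,fx=3,fy=3))
```

```text
[ 0.43748742 -0.13738784  0.075     ] [ 0.44000145 -0.13677101  0.075     ]
[ 0.44010698 -0.13603566  0.083     ] [ 0.44103924 -0.13561348  0.083     ]
[ 0.62965761 -0.14723197  0.073     ]
tcp [ 0.4415 -0.1321  0.1833] rpy [-180.   -0.   90.] t 16.75
sx -0.028 sy -0.001 sz 1.152 turn 0.0001 (norm)
0.059842724102271636
```

View pics/t3c.png

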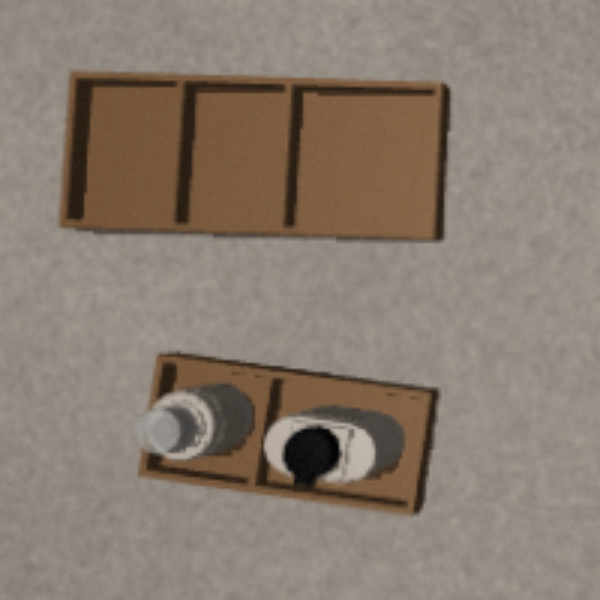

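Mist and flat both stand upright in their cells, with caps at about (163,428) and (312,453) in the crop. Next the roll-on.

Request:
drive_tool(moves=[[0.3, -0.032, -0.008, 0.2, 0], [0.3, 0, 0, 0.35, 0], [0.3, 0, 0, 0.35, 0], [0.3, 0, 0, 0.2, 0], [0.3, 0, 0, 0.05, 0]])

```text
t: 17.42
tcp_pos: [0.4392, -0.1347, 0.0438]
orientation: [-179.8, -0.1, 90.1]
ft_force: [0.7, -0.0, 0.9]
gripper_width: 0.0599
grip_force: 0.0
```

Request:
drive_tool(moves=[[0.3, 0, 0, 0, 0], [0.9, 0, 0, 0, 0], [0.9, 0, 0, 0, 0], [0.9, 0, 0, 0, 0], [0.9, 0, 0, 0, 0]])

```text
t: 18.05
tcp_pos: [0.4421, -0.1374, 0.0472]
orientation: [179.8, 0.1, 90.0]
ft_force: [-1.1, -0.0, 5.6]
gripper_width: 0.0364
grip_force: 30.0
```

Request:
drive_tool(moves=[[0.9, 0, 0, -0.2, 0], [0.9, 0, 0, -0.4, 0], [0.9, 0, 0, -0.4, 0], [0.9, 0, 0, -0.1, 0], [0.9, 0.2, 0.08, 0, 0]])

```text
t: 18.68
tcp_pos: [0.451, -0.1137, 0.1788]
orientation: [179.8, 0.1, 89.9]
ft_force: [-0.0, 0.9, -1.9]
gripper_width: 0.0365
grip_force: 30.3
```

Request:
drive_tool(moves=[[0.9, 0.36, 0.14, 0, 0], [0.9, 0.36, 0.14, 0, 0], [0.9, 0.36, 0.14, 0, 0], [0.9, 0.36, 0.14, 0, 0], [0.9, 0.36, 0.14, 0, 0]])

```text
t: 19.3
tcp_pos: [0.5336, 0.1049, 0.1761]
orientation: [-179.9, 0.0, 90.0]
ft_force: [0.6, 0.5, -0.1]
gripper_width: 0.0363
grip_force: 30.3
```

Request:
drive_tool(moves=[[0.9, 0.36, 0.14, 0, 0], [0.9, 0.36, 0.14, 0, 0], [0.9, 0.36, 0.14, 0, 0], [0.9, 0.36, 0.14, 0, 0], [0.9, 0.1, 0.04, 0, 0]])

```text
t: 19.92
tcp_pos: [0.6055, 0.2905, 0.1755]
orientation: [-179.9, 0.0, 90.2]
ft_force: [-0.8, -0.4, -0.6]
gripper_width: 0.0362
grip_force: 30.3
```

Request:
drive_tool(moves=[[0.9, 0, 0, 0, 0], [0.9, 0, 0, 0, 0]])

```text
t: 20.18
tcp_pos: [0.6055, 0.2869, 0.1769]
orientation: [-179.9, 0.1, 90.0]
ft_force: [-0.2, 0.0, -1.3]
gripper_width: 0.0366
grip_force: 30.3
```

Run:
```python
from h import *
go(.6078,.2869,.047,90); print(status.observe()["gripper_width"])
```

```text
tcp [0.6055 0.2869 0.1769] rpy [-1.799e+02  1.000e-01  9.000e+01] t 20.175
sx 0.000 sy 0.019 sz 1.082 turn -0.0001 (norm)
0.036565213278273626
```

Request:
drive_tool(moves=[[0.9, 0, 0.019, 0.3, 0], [0.9, 0, 0, 0.35, 0], [0.9, 0, 0, 0.25, 0], [0.9, 0, 0, 0.1, 0], [0.9, 0, 0, 0, 0]])

```text
t: 20.8
tcp_pos: [0.608, 0.2873, 0.0572]
orientation: [-179.9, 0.0, 90.0]
ft_force: [0.3, 0.4, -0.6]
gripper_width: 0.0365
grip_force: 30.3
```

Request:
drive_tool(moves=[[0.9, 0, 0, 0.03, 0], [0.9, 0, 0, 0.02, 0], [0.9, 0, 0, 0, 0]])

```text
t: 21.18
tcp_pos: [0.6087, 0.2885, 0.0522]
orientation: [179.9, -0.0, 90.0]
ft_force: [-0.2, 0.0, 0.3]
gripper_width: 0.0365
grip_force: 30.3
```

Request:
drive_tool(moves=[[0.9, 0, 0, 0.02, 0], [0.9, 0, 0, 0.015, 0], [0.9, 0, 0, 0, 0]])

```text
t: 21.55
tcp_pos: [0.6086, 0.2886, 0.0483]
orientation: [180.0, -0.0, 90.0]
ft_force: [-1.6, -0.1, 4.8]
gripper_width: 0.0365
grip_force: 30.7
```

Request:
drive_tool(moves=[[0.3, 0, 0, 0, 0], [0.3, 0, 0, 0, 0], [0.3, 0, 0, -0.35, 0], [0.3, 0, 0, -0.45, 0], [0.3, -0.1, 0, -0.25, 0]])

```text
t: 22.18
tcp_pos: [0.6098, 0.2773, 0.1769]
orientation: [179.7, -0.1, 90.1]
ft_force: [0.0, -0.1, -0.1]
gripper_width: 0.0598
grip_force: 0.0
```

Request:
drive_tool(moves=[[0.3, -0.4, 0.01, 0, 0], [0.3, -0.42, 0.01, 0, 0], [0.3, -0.42, 0.01, 0, 0], [0.3, -0.42, 0.01, 0, 0], [0.3, -0.42, 0.01, 0, 0]])

```text
t: 22.8
tcp_pos: [0.6143, 0.0251, 0.1731]
orientation: [-180.0, 0.0, 90.0]
ft_force: [0.6, 0.0, 0.1]
gripper_width: 0.0596
grip_force: 0.0
```

Request:
drive_tool(moves=[[0.3, -0.42, 0.01, 0, 0], [0.3, -0.42, 0.01, 0, 0], [0.3, -0.42, 0.01, 0, 0], [0.3, -0.42, 0.01, 0, 0], [0.3, -0.42, 0.01, 0, 0]])

```text
t: 23.42
tcp_pos: [0.6204, -0.2269, 0.173]
orientation: [-180.0, -0.0, 90.0]
ft_force: [0.4, -0.2, 0.4]
gripper_width: 0.0596
grip_force: 0.0
```

Request:
drive_tool(moves=[[0.3, -0.2, 0, 0, 0], [0.3, 0, 0, 0, 0], [0.3, 0, 0, 0, 0]])

```text
t: 23.8
tcp_pos: [0.6207, -0.2476, 0.1731]
orientation: [-180.0, -0.1, 90.1]
ft_force: [0.3, 0.4, 0.0]
gripper_width: 0.0596
grip_force: 0.0
```

Run:
```python
from h import *
go(.621,-.2495,.037,90); print(status.observe()["gripper_width"])
a=viewer.snapshot("top")[:,:,::-1]
cv2.imwrite("pics/t4.png",a)
i=viewer.camera_info("wrist"); np.savez("w3.npz",**i); w=viewer.snapshot("wrist")[:,:,::-1]
print(proj(i,[[.621,-.2495,.098],[.621,-.2495,.061]]))
cv2.imwrite("pics/t4c.png",np.hstack([a[190:390,60:260],w[:200,240:440],w[200:400,240:440]]))
```

```text
tcp [ 0.6207 -0.2476  0.1731] rpy [-1.80e+02 -1.00e-01  9.01e+01] t 23.8
sx -0.016 sy 0.003 sz 1.134 turn 0.0003 (norm)
0.059562019510979905
[[316.65725137 238.79871883]
 [316.43783391 222.27690645]]
```

View pics/t4c.png

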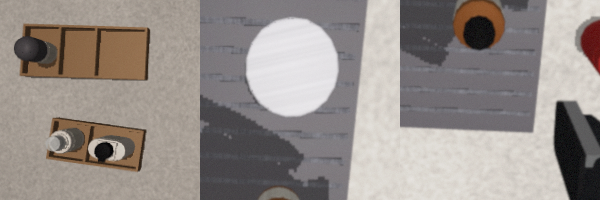

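All three placed containers stand. In the wrist view the bulb is at (318,232), about 3 mm towards +y of where I expected, so I use (0.6215,-0.2475). TCP height will be 0.040 to clear the bulb.

Request:
drive_tool(moves=[[0.3, 0, 0.006, 0.3, 0], [0.3, 0, 0, 0.35, 0], [0.3, 0, 0, 0.3, 0], [0.3, 0, 0, 0.13, 0], [0.3, 0, 0, 0, 0]])

```text
t: 24.52
tcp_pos: [0.6209, -0.248, 0.0428]
orientation: [-179.9, -0.1, 90.1]
ft_force: [0.7, -0.5, 0.2]
gripper_width: 0.0601
grip_force: 0.0
```

Run:
```python
from h import *
go(.6215,-.2475,.040,90)
```

```text
tcp [ 0.6209 -0.248   0.0428] rpy [-1.799e+02 -1.000e-01  9.010e+01] t 24.525
sx 0.004 sy 0.005 sz 0.024 turn 0.0003 (norm)
```

Request:
drive_tool(moves=[[0.3, 0.004, 0.005, 0.02, 0], [0.9, 0, 0, 0, 0], [0.9, 0, 0, 0, 0], [0.9, 0, 0, 0, 0], [0.9, 0, 0, 0, 0]])

```text
t: 25.15
tcp_pos: [0.623, -0.2493, 0.0427]
orientation: [179.9, 0.1, 90.0]
ft_force: [0.5, 0.7, 4.9]
gripper_width: 0.0206
grip_force: 28.5
```

Width 20.6 mm means the collar. I'll look before regripping.

Run:
```python
from h import *
s=viewer.snapshot("side")[:,:,::-1]; i=viewer.camera_info("side")
print(proj(i,[[.623,-.249,.0],[.623,-.249,.099],[.623,-.249,.061]]))
w=viewer.snapshot("wrist")[:,:,::-1]
cv2.imwrite("pics/s5.png",np.hstack([cv2.resize(s[70:250,240:420],(480,480),interpolation=cv2.INTER_CUBIC),w[160:,160:480]]))
```

```text
[[328.57075719 199.7810767 ]
 [327.81789995 152.48845107]
 [328.11521595 171.17438045]]Traceback (most recent call last):
  File "<stdin>", line 5, in <module>
    return _nx.concatenate(arrs, 1, dtype=dtype, casting=casting)
           ~~~~~~~~~~~~~~~^^^^^^^^^^^^^^^^^^^^^^^^^^^^^^^^^^^^^^^
ValueError: all the input array dimensions except for the concatenation axis must match exactly, but along dimension 0, the array at index 0 has size 480 and the array at index 1 has size 320
```

```bash
python3 -c "
import cv2;a=cv2.imread('pics/s5.png');print(a.shape);cv2.imwrite('pics/s5.png',cv2.copyMakeBorder(a,0,0,0,0,0)) if a is not None else 0"
```

```text
[ WARN:0@0.017] global loadsave.cpp:275 findDecoder imread_('pics/s5.png'): can't open/read file: check file path/integrity
Traceback (most recent call last):
AttributeError: 'NoneType' object has no attribute 'shape'
```

Run:
```python
from h import *
s=viewer.snapshot("side")[:,:,::-1]; w=viewer.snapshot("wrist")[:,:,::-1]
cv2.imwrite("pics/s5.png",np.hstack([cv2.resize(s[110:230,270:390],(480,480),interpolation=cv2.INTER_CUBIC),w[:,160:480]]))
```

```text
(no output)
```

View pics/s5.png

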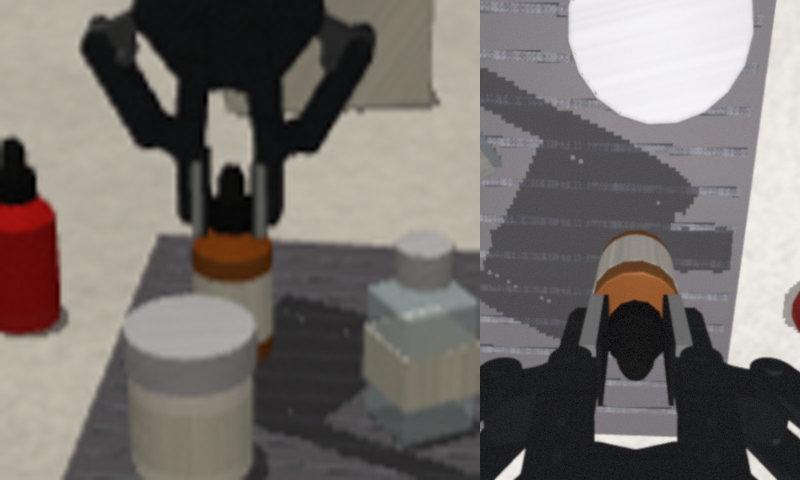

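The side view shows the pads on the collar, with tips just above the shoulder and the gripper body some 40 mm above the bulb. Lowering 20 mm is safe.

Request:
drive_tool(moves=[[0.3, 0, 0, 0, 0], [0.3, 0, 0, 0, 0], [0.3, 0, 0, 0.07, 0], [0.3, 0, 0, 0.08, 0], [0.3, 0, 0, 0.01, 0]])

```text
t: 25.98
tcp_pos: [0.6206, -0.2481, 0.0201]
orientation: [-179.8, -0.1, 90.0]
ft_force: [-0.8, -0.1, 0.1]
gripper_width: 0.0596
grip_force: 0.0
```

Request:
drive_tool(moves=[[0.3, 0, 0, 0, 0], [0.9, 0, 0, 0, 0], [0.9, 0, 0, 0, 0], [0.9, 0, 0, 0, 0], [0.9, 0, 0, 0, 0]])

```text
t: 26.6
tcp_pos: [0.6225, -0.2491, 0.0228]
orientation: [179.9, 0.0, 90.0]
ft_force: [1.0, -0.2, 2.0]
gripper_width: 0.0368
grip_force: 30.2
```

Request:
drive_tool(moves=[[0.9, 0, 0, -0.2, 0], [0.9, 0, 0, -0.4, 0], [0.9, 0, 0, -0.4, 0], [0.9, 0, 0, -0.1, 0], [0.9, 0.2, 0, 0, 0]])

```text
t: 27.22
tcp_pos: [0.6221, -0.2256, 0.1547]
orientation: [179.9, 0.0, 89.9]
ft_force: [-0.1, 0.2, -1.5]
gripper_width: 0.0358
grip_force: 30.2
```

Request:
drive_tool(moves=[[0.9, 0.4, -0.015, 0, 0], [0.9, 0.4, -0.015, 0, 0], [0.9, 0.4, -0.015, 0, 0], [0.9, 0.4, -0.015, 0, 0], [0.9, 0.4, -0.015, 0, 0]])

```text
t: 27.85
tcp_pos: [0.6097, 0.0186, 0.1507]
orientation: [-179.6, -0.1, 90.1]
ft_force: [0.0, -0.5, -1.0]
gripper_width: 0.0371
grip_force: 30.2
```

Request:
drive_tool(moves=[[0.9, 0.4, -0.015, 0, 0], [0.9, 0.4, -0.015, 0, 0], [0.9, 0.4, -0.015, 0, 0], [0.9, 0.4, -0.015, 0, 0], [0.9, 0.167, 0, 0, 0]])

```text
t: 28.48
tcp_pos: [0.6019, 0.2306, 0.1508]
orientation: [-179.6, 0.0, 90.3]
ft_force: [-0.1, -0.1, -0.2]
gripper_width: 0.0363
grip_force: 30.2
```

Request:
drive_tool(moves=[[0.9, 0, 0, 0, 0], [0.9, 0, 0, 0, 0]])

```text
t: 28.72
tcp_pos: [0.6049, 0.226, 0.153]
orientation: [-179.9, 0.1, 90.0]
ft_force: [1.1, -0.8, -0.1]
gripper_width: 0.0368
grip_force: 30.2
```

Run:
```python
from h import *
go(.6063,.2265,.0237,90); print(status.observe()["gripper_width"])
```

```text
tcp [0.6049 0.226  0.153 ] rpy [-1.799e+02  1.000e-01  9.000e+01] t 28.725
sx 0.004 sy 0.012 sz 1.078 turn -0.0000 (norm)
0.03683684391636456
```

Request:
drive_tool(moves=[[0.9, 0.004, 0.012, 0.3, 0], [0.9, 0, 0, 0.35, 0], [0.9, 0, 0, 0.25, 0], [0.9, 0, 0, 0.1, 0], [0.9, 0, 0, 0.03, 0]])

```text
t: 29.35
tcp_pos: [0.6101, 0.2295, 0.0359]
orientation: [179.7, -0.3, 89.9]
ft_force: [-7.7, 7.8, 23.9]
gripper_width: 0.0365
grip_force: 39.4
```

Request:
drive_tool(moves=[[0.9, 0, 0, 0.015, 0], [0.9, 0, 0, 0, 0], [0.9, 0, 0, 0, 0]])

```text
t: 29.72
tcp_pos: [0.6108, 0.2298, 0.0354]
orientation: [179.6, -0.4, 89.9]
ft_force: [-4.8, 7.1, 19.9]
gripper_width: 0.0367
grip_force: 40.3
```

Early contact at about 22 N with the TCP 12 mm high. I'll look.

Run:
```python
from h import *
s=viewer.snapshot("side")[:,:,::-1]; w=viewer.snapshot("top")[:,:,::-1]
cv2.imwrite("pics/s6.png",np.hstack([cv2.resize(s[250:470,220:420],(400,440),interpolation=cv2.INTER_CUBIC),cv2.resize(w[180:380,70:250],(400,440),interpolation=cv2.INTER_CUBIC)]))
```

```text
(no output)
```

View pics/s6.png

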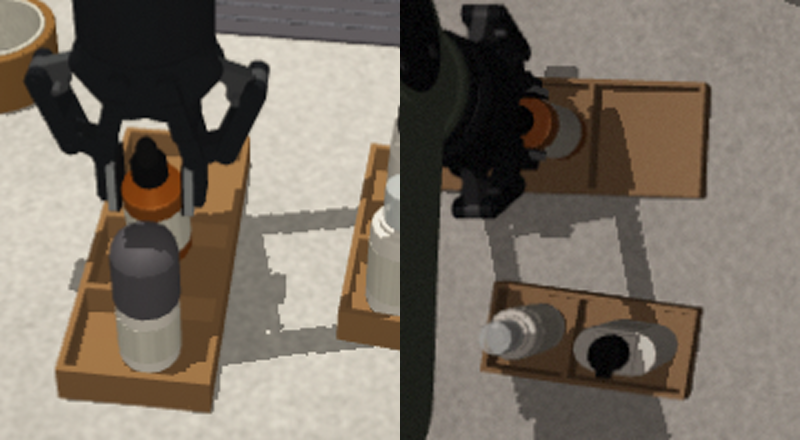

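Run:
```python
from h import *
S=viewer.camera_info("side");T=viewer.camera_info("top")
for z in(.004,.016,.024):
    th=np.linspace(0,2*np.pi,60); B=np.c_[.6108+.019*np.cos(th),.2298+.019*np.sin(th),0*th+z]
    p=(proj(S,B)-[220,250])*2; q=(proj(T,B)-[70,180])*[2.222,2.2]
    print(z,"side bbox",p.min(0),p.max(0),"top max x",q[q[:,0].argmax()])
a=.6061,.2199; w=np.radians(-1.5)
R=lambda x,y,z:[a[0]+x*np.cos(w)-y*np.sin(w),a[1]+x*np.sin(w)+y*np.cos(w),z]
D=[R(x,y,.024) for y in(-23,-19-4,37) for x in(-.039,.039)]
for y in(-.023,.037): print(y,(proj(S,[R(-.039,y,.024),R(.039,y,.024)])-[220,250])*2,(proj(T,[R(-.039,y,.024),R(.039,y,.024)])-[70,180])*[2.222,2.2])
print(np.linalg.norm(status.observe()["ft_force"]))
```

```text
0.004 side bbox [127.95888255 250.60812716] [189.30753504 296.82730876] top max x [184.34894795 129.44449899]
0.016 side bbox [126.88101959 236.98047384] [188.78437606 283.02568962] top max x [179.41724574 127.81523186]
0.024 side bbox [126.15192059 227.76067626] [188.4304807  273.68166646] top max x [176.04571441 126.70112779]
-0.023 [[234.25372703 217.43459987]
 [112.4797738  207.71806212]] [[191.51377843 188.45664896]
 [197.79836097  83.88326481]]
0.037 [[222.51430882 289.95015329]
 [ 92.32949223 278.68260976]] [[110.27915327 185.93100131]
 [117.33229458  81.55475625]]
20.479505242263887
```

Run:
```python
from h import *
s=viewer.snapshot("side")[:,:,::-1]
S=viewer.camera_info("side")
print((proj(S,[[.6108-.019,.2298,z] for z in(.004,.016,.024)])-[260,300])*6)
cv2.imwrite("pics/s7.png",cv2.resize(s[300:400,260:350],None,fx=6,fy=6,interpolation=cv2.INTER_CUBIC))
```

```text
[[327.32407976 525.66656409]
 [325.74358364 484.47764997]
 [324.67438567 456.60072995]]
```

View pics/s7.png

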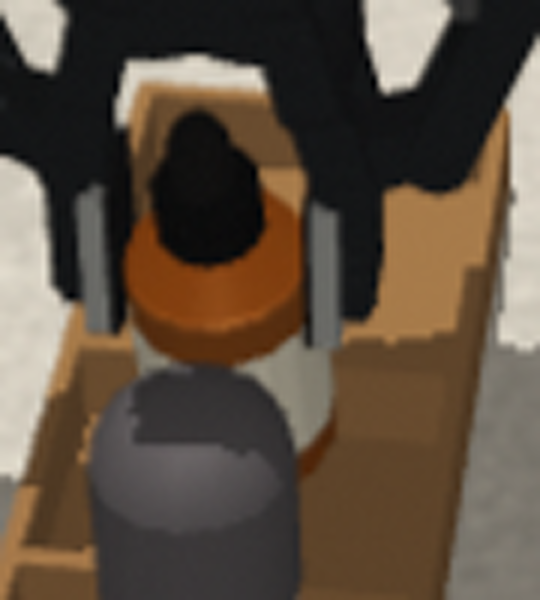

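The bottle is leaning in the grip, base towards −x/−y. I'll estimate the lean from both views.

Run:
```python
from h import *
from scipy.optimize import least_squares
S=viewer.camera_info("side");T=viewer.camera_info("top")
th=np.linspace(0,2*np.pi,90)
def pts(p):
    R=cv2.Rodrigues(np.array([p[3],p[4],0.]))[0]; o=p[:3]
    f=lambda h,r:(R@np.c_[r*np.cos(th),r*np.sin(th),0*th+h].T).T+o
    return f,R
sc=lambda u,v:np.array([260+u/6,300+v/6])
def res(p,full=False):
    f,R=pts(p)
    b=proj(S,f(0,.019)); s=proj(S,f(.058,.019)); c=proj(S,f(.092,0)[:1])[0]
    tb=proj(T,f(0,.019)); tc=proj(T,f(.092,0)[:1])[0]
    r=[s[:,0].min()-sc(125,0)[0],s[:,0].max()-sc(305,0)[0],s[:,1].max()-sc(0,325)[1],*(c-sc(205,125)),b[:,0].max()-sc(335,0)[0],
       np.linalg.norm(b-sc(300,480),axis=1).min(),np.linalg.norm(b-sc(335,425),axis=1).min(),(tb[:,0].max()-153.3)*.5,*((tc-[126.3,233.6])*.3)]
    return np.array(r)
for x0 in([.61,.225,.004,0,0],[.61,.21,.01,-.2,.1]):
    q=least_squares(res,x0,loss="soft_l1"); R=pts(q.x)[1]
    print(q.x[:3].round(4),"axis",R[:,2].round(3),q.cost,q.fun.round(1))
print(status.observe()["ft_force"])
```

```text
[0.6104 0.2196 0.0198] axis [0.022 0.12  0.993] 4.401453309093392 [-0.5  1.8 -0.8 -0.2  0.2 -0.2  0.6  0.2  1.2 -2.8 -0.7]
[0.6104 0.2196 0.0198] axis [0.022 0.12  0.993] 4.401453300219471 [-0.5  1.8 -0.8 -0.2  0.2 -0.2  0.6  0.2  1.2 -2.8 -0.7]
[-4.73245409  6.51368691 19.41509949]
```

The fit puts the base at z≈0.02 with its −y edge on the big-cell divider and a 7° lean, so the bottle was gripped off-centre in y. I'll raise it 25 mm, shift 9 mm to +y and lower again.

Request:
drive_tool(moves=[[0.9, 0, 0, -0.1, 0], [0.9, 0, 0, -0.12, 0], [0.9, 0, 0, 0, 0], [0.9, 0.075, 0, 0, 0], [0.9, 0, 0, 0, 0]])

```text
t: 30.5
tcp_pos: [0.6062, 0.2372, 0.0541]
orientation: [-179.9, 0.0, 90.1]
ft_force: [0.1, -0.1, -0.6]
gripper_width: 0.0365
grip_force: 37.8
```

Run:
```python
from h import *
from scipy.optimize import least_squares
go(.6063,.2345,.0237,90); print(status.observe()["gripper_width"])
s=viewer.snapshot("side")[:,:,::-1]
cv2.imwrite("pics/s8.png",cv2.resize(s[280:400,250:350],None,fx=5,fy=5,interpolation=cv2.INTER_CUBIC))
S=viewer.camera_info("side")
for y in(.2265,.2345): print((proj(S,[[.6063,y,z] for z in(.03,.126)])-[250,280])*5)
```

```text
tcp [0.6062 0.2372 0.0541] rpy [-179.9    0.    90.1] t 30.5
sx -0.023 sy 0.001 sz 0.254 turn 0.0002 (norm)
0.03651914113352215
[[262.47341767 449.26806876]
 [246.40440472 144.66501411]]
[[257.92670953 473.36297692]
 [241.33398445 167.62737859]]
```

View pics/s8.png

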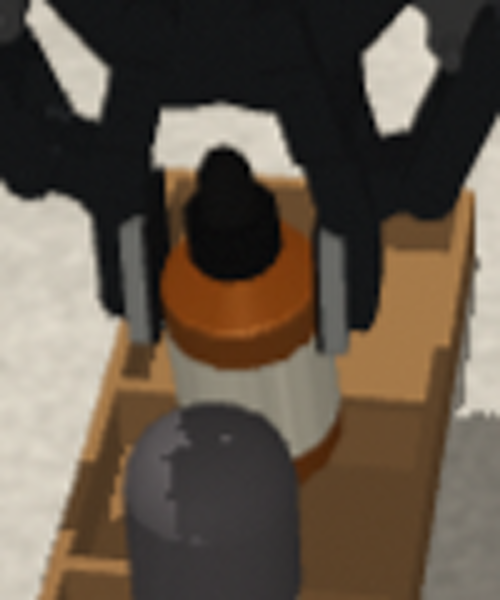

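The bottle is free (zero force) and the base is now clear of both dividers. Lowering slowly.

Request:
drive_tool(moves=[[0.9, -0.01, 0, 0.08, 0], [0.9, 0, 0, 0.08, 0], [0.9, 0, 0, 0.05, 0], [0.9, 0, 0, 0.01, 0], [0.9, 0, 0, 0, 0]])

```text
t: 31.18
tcp_pos: [0.6071, 0.2355, 0.0287]
orientation: [-180.0, 0.0, 90.0]
ft_force: [-0.4, 0.5, 0.4]
gripper_width: 0.0366
grip_force: 37.8
```

Request:
drive_tool(moves=[[0.9, 0, 0, 0.025, 0], [0.9, 0, 0, 0.015, 0], [0.9, 0, 0, 0, 0]])

```text
t: 31.55
tcp_pos: [0.6068, 0.2355, 0.0238]
orientation: [-180.0, 0.0, 90.0]
ft_force: [-0.0, 0.1, -0.4]
gripper_width: 0.0368
grip_force: 37.8
```

Request:
drive_tool(moves=[[0.9, 0, 0, 0.015, 0], [0.9, 0, 0, 0.015, 0], [0.9, 0, 0, 0, 0]])

```text
t: 31.92
tcp_pos: [0.6072, 0.2355, 0.021]
orientation: [180.0, 0.0, 90.0]
ft_force: [-1.1, -0.0, 3.2]
gripper_width: 0.0369
grip_force: 38.3
```

Light contact with the floor at 3 N. A bit more pressure squares it on its base.

Request:
drive_tool(moves=[[0.9, 0, 0, 0.015, 0], [0.9, -0.015, 0, 0.01, 0], [0.9, -0.015, 0, 0, 0], [0.9, 0, 0, 0, 0]])

```text
t: 32.42
tcp_pos: [0.6074, 0.233, 0.0203]
orientation: [180.0, -0.1, 90.0]
ft_force: [-6.0, 1.8, 12.9]
gripper_width: 0.0364
grip_force: 39.4
```

Request:
drive_tool(moves=[[0.9, 0, 0, -0.015, 0], [0.5, 0, 0, 0, 0], [0.5, 0, 0, 0, 0], [0.5, 0, 0, 0, 0]])

```text
t: 32.92
tcp_pos: [0.6066, 0.2316, 0.0185]
orientation: [-179.9, 0.0, 90.0]
ft_force: [-0.1, -0.1, 1.2]
gripper_width: 0.0428
grip_force: 0.0
```

Request:
drive_tool(moves=[[0.3, 0, 0, 0, 0], [0.3, 0, 0, 0, 0], [0.3, 0, 0, -0.1, 0], [0.3, 0, 0, -0.3, 0], [0.3, 0, 0, -0.35, 0]])

```text
t: 33.55
tcp_pos: [0.6064, 0.2318, 0.1101]
orientation: [-179.9, 0.0, 90.0]
ft_force: [0.2, 0.3, -0.4]
gripper_width: 0.0598
grip_force: 0.0
```

Request:
drive_tool(moves=[[0.3, -0.2, 0, -0.35, 0], [0.1, -0.4, 0, -0.2, 0], [0, -0.42, 0.02, 0, 0], [0, -0.42, 0.02, 0, 0], [0, -0.42, 0.02, 0, 0]])

```text
t: 34.17
tcp_pos: [0.6146, 0.0072, 0.1767]
orientation: [179.9, 0.0, 90.0]
ft_force: [0.6, 0.1, 0.0]
gripper_width: 0.0856
grip_force: 0.0
```

Request:
drive_tool(moves=[[0, -0.42, 0.02, 0, 0], [0, -0.42, 0.02, 0, 0], [0, -0.3, 0.02, 0, 0], [0, 0, 0, 0, 0], [0, 0, 0, 0, 0]])

```text
t: 34.8
tcp_pos: [0.6216, -0.1276, 0.1758]
orientation: [180.0, -0.0, 90.0]
ft_force: [-0.2, -0.1, -0.3]
gripper_width: 0.0855
grip_force: 0.0
```

Run:
```python
from h import *
go(.629,-.1474,.035,90); print(status.observe()["gripper_width"])
a=viewer.snapshot("top"); cv2.imwrite("pics/t9.png",a[:,:,::-1])
T=viewer.camera_info("top")
# dropper amber blob near tray3, black bulb
h=cv2.cvtColor(a,cv2.COLOR_RGB2HSV); c=a[200:280,80:215].astype(int)
v=c.max(2); m=(c[:,:,0]>90)&(c[:,:,2]<30)
n,l,st,ce=cv2.connectedComponentsWithStats(m.astype(np.uint8)); print([(st[k].tolist(),(ce[k]+[80,200]).round(1)) for k in range(1,n) if st[k,4]>20])
m=(v<28); n,l,st,ce=cv2.connectedComponentsWithStats(m.astype(np.uint8)); print([(st[k].tolist(),(ce[k]+[80,200]).round(1)) for k in range(1,n) if st[k,4]>20])
for y in(.2269,): print(proj(T,[[.6068,y,.062],[.6068,y,.097]]))
```

```text
tcp [ 0.6216 -0.1276  0.1758] rpy [180.  -0.  90.] t 34.8
sx -0.165 sy 0.061 sz 1.173 turn 0.0001 (norm)
0.0854745968606751
[([44, 28, 20, 24, 188], array([135.4, 240.3]))]
[([41, 32, 15, 14, 169], array([127.9, 238.4]))]
[[131.20762208 238.52651561]
 [122.93462964 236.10257301]]
```

The dropper stands where predicted (bulb about (128,238)). Next the jar.

Request:
drive_tool(moves=[[0, -0.165, 0.063, 0, 0], [0, 0, 0, 0.3, 0], [0, 0, 0, 0.35, 0], [0, 0, 0, 0.3, 0], [0, 0, 0, 0, 0]])

```text
t: 35.48
tcp_pos: [0.6262, -0.1469, 0.0571]
orientation: [-179.5, -0.2, 90.1]
ft_force: [-0.3, 0.1, 0.5]
gripper_width: 0.0852
grip_force: 0.0
```

Run:
```python
from h import *
go(.629,-.1474,.028,90); print(status.observe()["ft_force"])
```

```text
tcp [ 0.6262 -0.1469  0.0571] rpy [-179.5   -0.2   90.1] t 35.475
sx -0.005 sy 0.023 sz 0.243 turn 0.0002 (norm)
[-0.27123379  0.11401068  0.53030258]
```

Request:
drive_tool(moves=[[0, 0, 0.01, 0.12, 0], [0, 0, 0, 0.12, 0], [0, 0, 0, 0, 0]])

```text
t: 35.85
tcp_pos: [0.6296, -0.1476, 0.0314]
orientation: [-179.9, -0.0, 90.0]
ft_force: [-0.5, -0.1, -0.3]
gripper_width: 0.0855
grip_force: 0.0
```

Request:
drive_tool(moves=[[0.7, 0, 0, 0, 0], [0.7, 0, 0, 0, 0], [0.7, 0, 0, 0, 0], [0.7, 0, 0, 0, 0]])

```text
t: 36.35
tcp_pos: [0.6312, -0.1483, 0.0336]
orientation: [179.9, 0.0, 90.0]
ft_force: [0.4, -0.2, 4.4]
gripper_width: 0.0563
grip_force: 32.5
```

Request:
drive_tool(moves=[[0.7, 0, 0, -0.2, 0], [0.7, 0, 0, -0.4, 0], [0.7, 0, 0, -0.3, 0], [0.7, 0, 0, -0.1, 0], [0.7, 0.15, -0.02, 0, 0]])

```text
t: 36.98
tcp_pos: [0.628, -0.1303, 0.1523]
orientation: [180.0, 0.0, 89.9]
ft_force: [-1.2, -0.6, -1.0]
gripper_width: 0.0563
grip_force: 32.3
```

Request:
drive_tool(moves=[[0.7, 0.3, -0.03, 0, 0], [0.7, 0.3, -0.03, 0, 0], [0.7, 0.3, -0.03, 0, 0], [0.7, 0.3, -0.03, 0, 0], [0.7, 0.3, -0.03, 0, 0]])

```text
t: 37.6
tcp_pos: [0.6069, 0.0526, 0.1489]
orientation: [-179.7, -0.1, 90.1]
ft_force: [0.1, 0.8, -0.5]
gripper_width: 0.0564
grip_force: 32.3
```

Request:
drive_tool(moves=[[0.7, 0.3, -0.03, 0, 0], [0.7, 0.3, -0.03, 0, 0], [0.7, 0.2, 0, 0, 0], [0.7, 0.08, 0, 0, 0], [0.7, 0, 0, 0, 0]])

```text
t: 38.22
tcp_pos: [0.6012, 0.1563, 0.1506]
orientation: [-179.8, 0.0, 90.1]
ft_force: [0.3, 0.4, -0.9]
gripper_width: 0.0562
grip_force: 32.3
```

Run:
```python
from h import *
go(.6044,.1555,.0345,90); print(status.observe()["gripper_width"])
```

```text
tcp [0.6012 0.1563 0.1506] rpy [-179.8    0.    90.1] t 38.225
sx -0.006 sy 0.027 sz 0.967 turn 0.0003 (norm)
0.056224502464344746
```

Request:
drive_tool(moves=[[0.7, -0.01, 0.02, 0.25, 0], [0.7, 0, 0, 0.3, 0], [0.7, 0, 0, 0.25, 0], [0.7, 0, 0, 0.06, 0], [0.7, 0, 0, 0, 0]])

```text
t: 38.85
tcp_pos: [0.605, 0.1537, 0.049]
orientation: [-180.0, 0.0, 90.0]
ft_force: [0.8, 0.2, 0.2]
gripper_width: 0.0563
grip_force: 32.3
```

Request:
drive_tool(moves=[[0.7, 0, 0, 0.03, 0], [0.7, 0, 0, 0.02, 0], [0.7, 0, 0, 0, 0]])

```text
t: 39.22
tcp_pos: [0.6052, 0.1546, 0.0437]
orientation: [180.0, -0.0, 90.0]
ft_force: [0.5, -0.5, -1.3]
gripper_width: 0.0567
grip_force: 32.3
```

Request:
drive_tool(moves=[[0.7, 0, 0, 0.03, 0], [0.7, 0, 0, 0.025, 0], [0.7, 0, 0, 0.01, 0], [0.7, 0, 0, 0, 0]])

```text
t: 39.72
tcp_pos: [0.6048, 0.1545, 0.0351]
orientation: [-180.0, 0.0, 90.0]
ft_force: [0.4, -0.3, -0.8]
gripper_width: 0.0565
grip_force: 32.3
```

Request:
drive_tool(moves=[[0.7, 0, 0, 0.015, 0], [0.7, 0, 0, 0, 0]])

```text
t: 39.98
tcp_pos: [0.6052, 0.1546, 0.0346]
orientation: [180.0, -0.0, 90.0]
ft_force: [-3.0, -0.4, 5.1]
gripper_width: 0.0566
grip_force: 32.7
```

Request:
drive_tool(moves=[[0.1, 0, 0, 0, 0], [0, 0, 0, 0, 0], [0, 0, 0, 0, 0], [0, 0, 0, -0.2, 0], [0, 0, 0, -0.4, 0]])

```text
t: 40.6
tcp_pos: [0.6023, 0.1541, 0.1031]
orientation: [-179.6, 0.0, 90.0]
ft_force: [-0.1, 0.0, 0.0]
gripper_width: 0.0854
grip_force: 0.0
```

Request:
drive_tool(moves=[[0, 0, 0, -0.5, 0], [0, -0.4, 0, -0.2, 0], [0, -0.5, 0, 0, 0], [0, -0.5, 0, 0, 0], [0, -0.5, 0, 0, 0]])

```text
t: 41.22
tcp_pos: [0.605, -0.0752, 0.1897]
orientation: [180.0, 0.0, 90.1]
ft_force: [0.9, 0.0, 1.3]
gripper_width: 0.0853
grip_force: 0.0
```

Request:
drive_tool(moves=[[0, -0.5, 0, 0, 0], [0, -0.4, 0, 0, 0], [0, 0, 0, 0, 0], [0, 0, 0, 0, 0]])

```text
t: 41.72
tcp_pos: [0.6049, -0.1812, 0.1892]
orientation: [-180.0, -0.1, 90.0]
ft_force: [-0.2, 0.7, 0.4]
gripper_width: 0.0853
grip_force: 0.0
```

Run:
```python
from h import *
t=viewer.snapshot("top")[:,:,::-1]; s=viewer.snapshot("side")[:,:,::-1]
cv2.imwrite("pics/f.png",np.hstack([cv2.resize(t[195:375,70:220],(416,500),interpolation=cv2.INTER_CUBIC),cv2.resize(s[255:465,240:400],(380,500),interpolation=cv2.INTER_CUBIC)]))
T=viewer.camera_info("top")
f=lambda c,w,ys:np.array([c[0]-ys*np.sin(w),c[1]+ys*np.cos(w)])
for n,c,w,y,z in[("jar",(.6061,.2199),-1.5,-.064,.074),("drop",(.6061,.2199),-1.5,.007,.099),("roll",(.6061,.2199),-1.5,.067,.084),("flat",(.4569,.1966),-7.7,-.03,.094),("mist",(.4569,.1966),-7.7,.043,.096)]:
    p=f(c,np.radians(w),y); print(n,((proj(T,[*p,z])[0]-[70,195])*2.775).round(0))
```

```text
jar [290. 123.]
drop [145. 115.]
roll [ 47. 114.]
flat [252. 406.]
mist [115. 387.]
```

View pics/f.png

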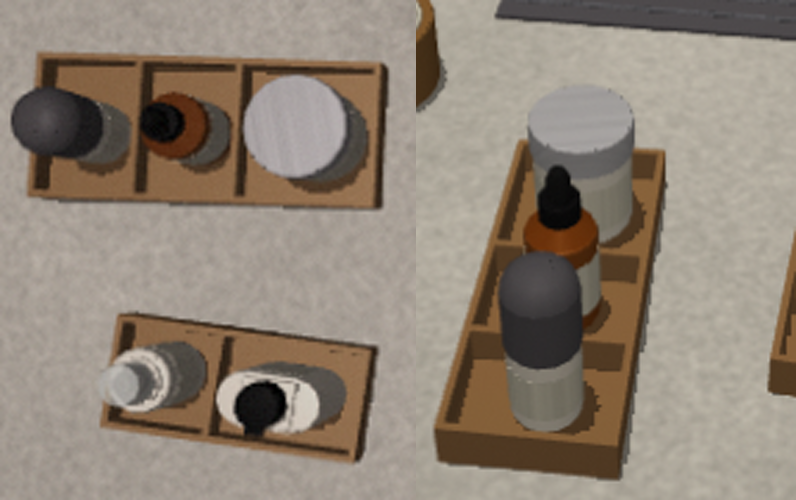

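The jar, dropper, roll-on, flat and mist all stand upright inside their cells. Tops at (296,127), (155,120), (45,120), (260,403) and (120,385) are within about 5 mm of the cell centres, inside tolerance. The gripper touches nothing, so I hand in.

```bash
python3 -c "
from bench import ticket
print(ticket.finish_job())"
```

```text
the job is handed in; nothing more can be done
None
```

Both refill kits are made up and the job is handed in at about 42 s. The last pictures show all five containers upright in their cells, and I never touched the square bottle, tin or tape. The hand-in returned no score.

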